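Lock the sash gear and set the keep that is out of line

ROBOT

A 7-joint arm with a two-finger parallel gripper is mounted at the origin on the work surface. World frame = base frame: x ahead of the robot, y to its left, z up, the work surface at z = 0. Lengths are in m, angles in rad, forces in N, time in s.
With the tool pointing down it reaches from about 0.425 to 0.925 m from the base axis. Payload 6.8 kg.
Tool frame: the origin (TCP) lies on the front face of the gripper's body, between the roots of the fingers; the fingertips stand 73 mm ahead of it and the grasp point (between the pads) lies 54 mm ahead of it (env.nose_length is the distance from the TCP to the fingertips, in m); z points along the fingers, y is the line along which they close (so a half turn about z gives the same grasp; the last joint's range is limited). The gripper opens to 85 mm and grips with 20 to 120 N. Pads are 22 mm wide; open, the fingers measure 114 mm over their backs; the gripper's body (76 mm by 85 mm) begins 54 mm behind the grasp point. The pads swing forward as they close: fully open they stand 13 mm farther back than shut.
Start: joints at [1.109, 0.477, 0.022, 1.555, -0.011, 1.109, -0.083], TCP at [0.234, -0.633, 0.304] pointing down, gripper open.
Joint ranges: [-2.96, 2.96], [-0.34, 2.1], [-1.41, 1.46], [0.24, 2.44], [-1.37, 4.51], [0.17, 1.92], [-2.96, 2.96]. Speed limits (rad/s): [2.39, 2.39, 3.14, 3.14, 3.14, 3.14, 3.14].

INTERFACE

Orientations are given as a unit quaternion [w, x, y, z].
In Python, from cell import env, kin, camera, calibration, job gives the robot as it stands. The module is installed in compiled form; this text tells all that it offers. Calls block until the motion is done:
- env.reach(position, orientation): joint-space move of the TCP to a pose.
- env.movel(position, velocity=0.15, rot=None, stop_force=None): straight line of the TCP; rot=None keeps the orientation; velocity is the mean speed in m/s. With stop_force (N) it stops when the force on the tool has changed by that much, and returns True; else False.
- env.goto_joints(angles): joint-space move.
- env.grip(opening, f_grip=None): finger opening in m; f_grip is the grip in N (None keeps the last); returns when the fingers have stopped.
- env.dwell(seconds).
- kin.inverse_kinematics(position, orientation): joint angles nearest the present ones, or None.
- env.get_state(): the state.
- camera(name): name is "scene" or "top" or "wrist"; returns (picture, depth): 480x640x3 uint8, blue, green, red; 480x640 float32, m along the optical axis (not along the pixel's ray), 0 where there is no reading.
- calibration(name): a dict with "fx", "fy", "cx", "cy" (pixels), "rvec" (rotation vector, rad) and "tvec" (3), from world to camera coordinates, as OpenCV has them. Camera axes: x right, y down, z forward; pixel columns grow to the right and rows downward; lengths in m; the calibration is good to about 2 mm. A picture is of the moment at which its call begins: read the wrist's pose just before it. calibration takes no time and is no camera call; for the wrist camera it gives the pose at the moment of the call.
A pose or a line that the arm cannot do raises env.PlanningError and nothing moves.
- job.job_done(): hands the job in; it is judged then, once.
The state is a dict: "time": time; "qpos": joint angles; "joint_velocities": joint speeds; "joint_torque": joint torques, N m; "tcp_pos": TCP position; "orientation": TCP orientation; "force": force on the tool from outside, world axes, zero at the start; "torque": the same for the moment, N m; "opening": finger opening in m; "gripper_force": force on a finger pad.
Only numpy, scipy, OpenCV 4.12 (cv2) and the standard library are available. Lean on these libraries where they do the work, as an engineer would, in place of code of your own. Each camera call takes 0.05 s, during which the arm holds its last target. There are 200 camera calls.

TASK

A window sash and its frame jamb lie side by side so that the keeps can be set to the sash's locking cams before they are screwed down. Turn the sash handle fully to its locked position, along the stile; then see which of the two keeps does not stand opposite its cam and tap that one along the jamb until the middle of its claw is in line with the middle of the cam, to within 5 mm. Leave the keep that is already in line, and the screwdriver and packers beside the sash, where they are.

Things in the scene. Friction and masses are not known exactly. Their poses are not given: they have to be found in the camera images.
- handle (a joint): the sash's aluminium lever handle on a vertical spindle; rad, anticlockwise from above. 0 = locked: at its stop, blade along the stile to the sash's +y. 1.57 = open: blade across the glass, towards the robot (sash's -x). Starts 0.85 to 1.5; stiff (0.25 N m), stays where left. Drives both cams 12.7 mm to the sash's +y per rad, so they are in their true places only when it is locked
- handle_pivot (a point): point on the handle's spindle axis at half the blade's height, 128 mm above the bench, 43 mm above the sash's face; it does not turn with the handle. Its axes are the sash's: y along the lock stile, x from the stile towards the jamb (away from the robot), z up
- handle_end (a point): middle of the free end of the handle's blade, 123 mm from the spindle axis. The blade is 21 mm wide and 16 mm high, its middle 128 mm above the bench, with 35 mm free beneath it; the point's y axis points along the blade, away from the spindle
- cam_1 (a point): centre of the locking cam nearer the +y end of the sash's lock edge: a dark steel mushroom pin with an 18 mm round head, standing out 17 mm from the white sash's edge towards the jamb, 75 mm above the bench (sash's face: 85 mm). Axes as the sash's, y along the stile. Slides along the edge as the handle turns. The two cams are alike, 340 mm apart
- cam_2 (a point): centre of the other cam, nearer the -y end; axes as cam_1
- keep_a_claw (a point): middle of the raised claw of a keep, 79 mm above the bench; axes as the sash's. A keep is a dark steel strip 110 x 24 x 6 mm on the white jamb's top (65 mm above the bench); its claw, amid the strip, is 34 mm long, 24 wide, top at 87 mm, a thin white line at its middle. Slides only along the jamb (y), 90 mm either way; stiff (5 N to move), stays where left. The claw is 21 mm beyond the cams in x
- keep_b_claw (a point): the same point of the other, identical keep. Either keep may be at either cam, and either may be the one out of line: by 20 to 40 mm, either way along the jamb, once the handle is locked; the other is then in line to about 1 mm
- screwdriver: bystander: screwdriver 210 mm long with a black handle, lying on the bench; origin under its middle
- packers: bystander: stack of five grey glazing packers, 28 x 100 x 28 mm together; origin under its centre

How it is judged:
On the way, in this order (a step that is already met when the one before it is completed fails the run):
1. the handle is turned to its locked position (value of joint handle below 0.06 rad), for 0.2 s.
2. with the handle locked, each keep's claw is in line with a cam (value of joint handle below 0.06 rad and ((y of keep_a_claw in the frame of cam_1 between -0.005 and 0.005 m and y of keep_b_claw in the frame of cam_2 between -0.005 and 0.005 m) or (y of keep_a_claw in the frame of cam_2 between -0.005 and 0.005 m and y of keep_b_claw in the frame of cam_1 between -0.005 and 0.005 m)) and linear speed of each of keep_a, keep_b below 0.005 m/s), for 0.3 s.
At the end, for the whole second after the job is handed in: The handle is locked (within 0.06 rad of its stop), the middle of each keep's claw is within 5 mm of the middle of its cam along the stile, one keep to each cam, and both keeps are at rest (all of step 2); the robot touches nothing.
It fails at once if the keep that was in line is moved: both keeps shifted by more than 4 mm (distance of each of keep_a_claw, keep_b_claw from where it was at the start of the episode above 0.004 m).
It fails at once if the keep that was in line is moved: with the handle locked, neither claw is within 8 mm of a cam (value of joint handle below 0.06 rad and not (y of keep_a_claw in the frame of cam_1 between -0.008 and 0.008 m or y of keep_a_claw in the frame of cam_2 between -0.008 and 0.008 m or y of keep_b_claw in the frame of cam_1 between -0.008 and 0.008 m or y of keep_b_claw in the frame of cam_2 between -0.008 and 0.008 m)).
It fails at once if a bystander (screwdriver or packers) is moved by more than 30 mm (distance of any of screwdriver, packers from where it was at the start of the episode above 0.03 m).
It also fails if it takes over 48 s, if anything falls off the work surface, if the arm or the gripper's body presses on something with over 40 N, if the wrist force passes 120 N, or if a joint passes its speed limit or range.

## Working session

There is one attempt and no reset: what is moved stays moved. The work goes in short steps, each a Python script; the robot and the scene stay as the last script left them, time stands still between calls to the robot, and variables do not carry over. Pictures are saved under pics/ and viewed, at most 10 in all, crops included, and the job is handed in when it is done.

```bash
mkdir -p pics; cat > h.py <<'E'
import numpy as np, cv2
from cell import env, kin, camera, calibration, job
def cal(n):
    c=calibration(n); R=cv2.Rodrigues(np.array(c["rvec"],float))[0]; return c,R,np.array(c["tvec"],float).ravel()
def ray_z(c,R,t,u,v,z):
    d=R.T@np.array([(u-c["cx"])/c["fx"],(v-c["cy"])/c["fy"],1.]); o=-R.T@t
    return o+d*(z-o[2])/d[2]
E
python3 - <<'E'
from h import *
s=env.get_state(); print(s["time"],s["tcp_pos"],s["orientation"],s["opening"])
for n in("top","scene"):
    c,R,t=cal(n); p,d=camera(n); cv2.imwrite(f"pics/{n}0.png",p); np.savez(f"{n}0.npz",p=p,d=d)
    print(n,c, -R.T@t)
E
```

```text
0.0 [ 0.2336981  -0.63275715  0.30290303] [-8.98263389e-04  9.84392463e-01  1.75984720e-01 -2.22155367e-04] 0.08568811615528385
top {'fx': 563.6189349996913, 'fy': 563.6189349996913, 'cx': 315.8048317454111, 'cy': 245.83904043120262, 'rvec': array([ 2.15300627, -2.11946314,  0.17367681]), 'tvec': array([0.01194047, 0.5920306 , 1.52373696])} [0.33702371 0.0183886  1.59952931]
scene {'fx': 471.72755204092715, 'fy': 471.72755204092715, 'cx': 319.7119909164721, 'cy': 242.46398450719545, 'rvec': array([ 1.62002513,  2.03944153, -0.72198653]), 'tvec': array([ 0.10353107, -0.36099535,  1.63682921])} [1.3170281  0.17562404 1.02705373]
```

View pics/top0.png

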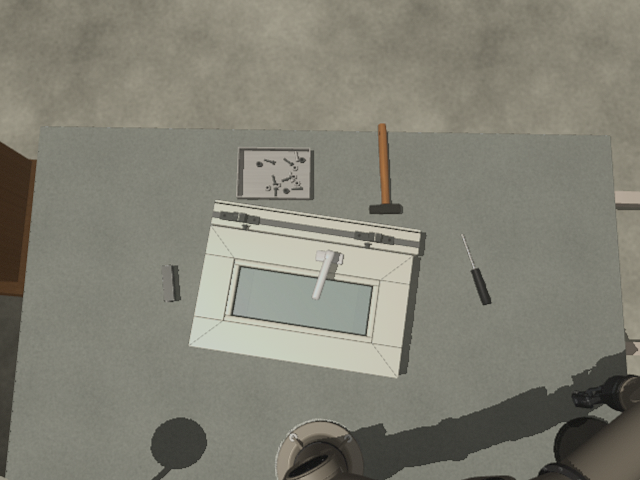

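View pics/scene0.png

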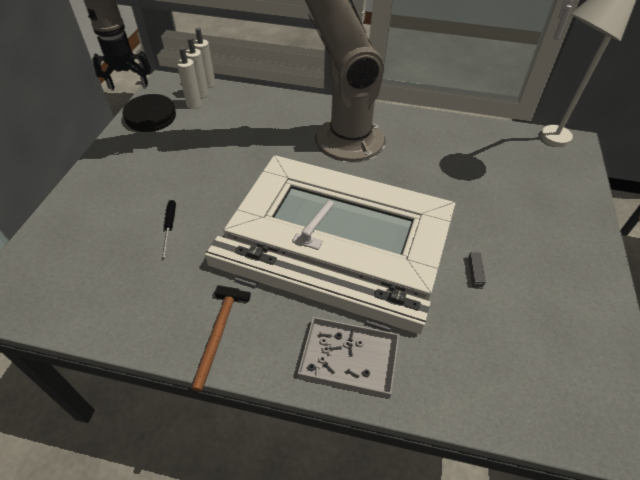

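The top view shows the sash at cols 190–420, rows 200–378. The handle pivot is near (328,255), the blade end near (317,298), and the keeps near (240,218) and (375,238). I'll enlarge both keep areas.

```bash
python3 - <<'E'
import numpy as np,cv2
p=np.load("top0.npz")["p"]
a=cv2.resize(p[200:310,200:430],None,fx=3.4,fy=3.4,interpolation=cv2.INTER_CUBIC)
s=np.load("scene0.npz")["p"]
cv2.imwrite("pics/topc.png",a); print(a.shape)
E
```

```text
(374, 782, 3)
```

View pics/topc.png

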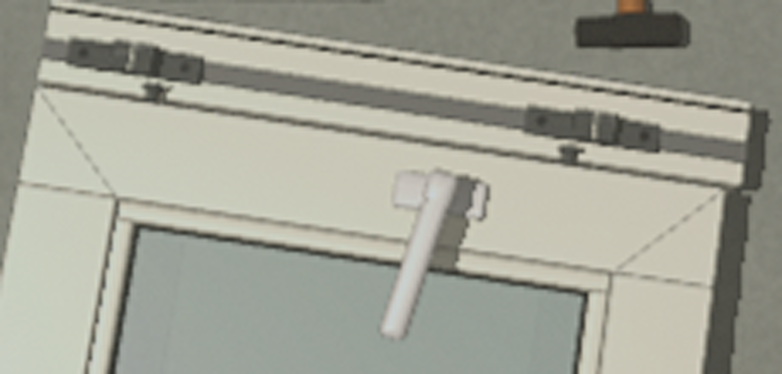

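In the enlarged crop, the cams are at about (155,92) and (570,153). The keep claws are at about (146,58) and (597,127), the handle hub at (442,185), and the blade end at (393,333).

```bash
cat >> h.py <<'E'
def top(u,v,z):
    c,R,t=cal("top"); return ray_z(c,R,t,200+(u+.5)/3.4-.5,200+(v+.5)/3.4-.5,z)
E
python3 - <<'E'
from h import *
np.set_printoptions(precision=4,suppress=True)
P=dict(e1=(38,85,.085),e2=(725,187,.085),c1=(155,92,.075),c2=(570,153,.075),k1=(146,58,.087),k2=(597,127,.087),
 s1a=(68,50,.071),s1b=(203,70,.071),s2a=(527,121,.071),s2b=(659,138,.071),piv=(442,185,.136),end=(393,335,.136))
W={k:top(*v) for k,v in P.items()}
yv=W['e1']-W['e2']; yv/=np.linalg.norm(yv); xv=np.array([yv[1],-yv[0],0])
print("yaw deg",np.degrees(np.arctan2(-yv[0],yv[1])),xv,yv)
for k,w in W.items(): print(k,w,"sash x,y rel piv",xv@(w-W['piv']),yv@(w-W['piv']))
b=W['end']-W['piv']; print(np.linalg.norm(b),"joint",np.arctan2(-(xv@b),yv@b))
E
```

```text
yaw deg -7.666973735197475 [ 0.9911 -0.1334  0.    ] [0.1334 0.9911 0.    ]
e1 [0.64   0.3097 0.085 ] sash x,y rel piv 0.03981764327595806 0.3335646080059884
e2 [ 0.5657 -0.2429  0.085 ] sash x,y rel piv 0.039817643275958055 -0.2239802901271099
c1 [0.6378 0.2165 0.075 ] sash x,y rel piv 0.04998279574008127 0.24092875070393893
c2 [ 0.5929 -0.1199  0.075 ] sash x,y rel piv 0.05043848658753642 -0.09849113962115602
k1 [0.6632 0.2232 0.087 ] sash x,y rel piv 0.0743157765308149 0.25096775935157617
k2 [ 0.6124 -0.1405  0.087 ] sash x,y rel piv 0.07247367668110229 -0.11625629797190057
s1a [0.6723 0.2892 0.071 ] sash x,y rel piv 0.07453782871239158 0.3176157788984008
s1b [0.6574 0.1786 0.071 ] sash x,y rel piv 0.07451944762132202 0.2059856643607739
s2a [ 0.6194 -0.0854  0.071 ] sash x,y rel piv 0.07202554370902285 -0.060748877761394995
s2b [ 0.607  -0.1924  0.071 ] sash x,y rel piv 0.07409535579585692 -0.16837471420434405
piv [ 0.5561 -0.0156  0.136 ] sash x,y rel piv 0.0 0.0
end [0.4399 0.0204 0.136 ] sash x,y rel piv -0.1199503842917494 0.020179313025014425
0.12163592958455934 joint 1.4041264695568363
```

```bash
cat >> h.py <<'E'
np.set_printoptions(precision=4,suppress=True)
PIV=np.array([.5561,-.0156]); A0=np.radians(90-7.67)   # world angle of sash +y
YV=np.array([np.cos(A0),np.sin(A0)]); XV=np.array([YV[1],-YV[0]])
def down(a): return np.array([0,np.cos(a/2),np.sin(a/2),0])  # tool x at world angle a, pointing down
def S(x,y,z): return np.r_[PIV+x*XV+y*YV,z]
def blade(q,off,r=.095,z=.186):
    b=A0+q; d=np.array([np.cos(b),np.sin(b)]); n=np.array([-d[1],d[0]])  # n: anticlockwise side
    return np.r_[PIV+r*d+off*n,z],down(b-np.pi/2)
E
python3 - <<'E'
from h import *
for q,o in((1.4,.055),(1.4,.02),(.7,.02),(-.08,.02)):
    print(kin.inverse_kinematics(*blade(q,o)))
p,r=blade(1.4,.055); p2=p.copy(); p2[2]=.27
env.grip(0.); env.reach(p2,r); print(env.get_state()["time"])
env.movel(p,.2)
hit=False
qs=[1.4]+list(np.linspace(1.25,.1,7))
for i,q in enumerate(qs):
    p,r=blade(q,.0215); h=env.movel(p,.1,rot=r,stop_force=25)
    s=env.get_state(); print(round(q,2),h,s["tcp_pos"],s["force"],s["time"])
    if h: break
else:
    p,r=blade(-.12,.0215); h=env.movel(p,.05,rot=r,stop_force=14); s=env.get_state(); print(h,s["tcp_pos"],s["force"],s["time"])
    d=s["tcp_pos"][:2]-PIV; print("sash xy",d@XV,d@YV)
E
```

```text
[ 0.4016  0.3238 -0.523   2.1537  0.2434  0.7198 -0.5879]
[ 0.3642  0.3449 -0.5679  2.1324  0.275   0.7341 -0.6877]
[ 0.2388  0.3934 -0.5707  2.0629  0.3034  0.7659 -1.523 ]
[ 0.0776  0.471  -0.4249  1.9078  0.2596  0.8164 -2.2702]
3.125
1.4 False [ 0.4594 -0.0076  0.1867] [ 0.0775  0.6823 -0.0908] 4.175
1.25 False [0.4613 0.0064 0.1862] [ 0.5581 -0.8997  0.009 ] 4.475
1.06 False [0.4673 0.0241 0.186 ] [-0.1186  0.0778  0.2355] 4.8167
0.87 False [0.4765 0.0402 0.1859] [-0.5473  0.1889 -0.24  ] 5.1583
0.68 False [0.4886 0.0544 0.186 ] [-0.3098  0.0521  0.4442] 5.5
0.48 False [0.5032 0.0659 0.186 ] [-0.2473  0.0389  0.6151] 5.8417
0.29 False [0.5197 0.0745 0.186 ] [-0.1368  1.0094 -0.1455] 6.1833
0.1 False [0.5375 0.0798 0.186 ] [ 0.2797  1.4048 -0.4371] 6.525
True [0.5473 0.0815 0.1851] [-0.4724 -0.0624  0.1897] 6.8583
sash xy -0.021678531400477947 0.09501233574189054
```

```bash
python3 - <<'E'
from h import *
s=env.get_state(); p=np.array(s["tcp_pos"])
p[:2]-=XV*.03; env.movel(p,.2); p[2]=.30; env.movel(p,.3)
env.reach(S(.05,-.08,.36),down(A0-np.pi/2))
c,R,t=cal("wrist"); pic,d=camera("wrist"); cv2.imwrite("pics/w1.png",pic)
np.savez("w1.npz",p=pic,d=d,R=R,t=t,K=[c["fx"],c["fy"],c["cx"],c["cy"]]); print(c,-R.T@t,env.get_state()["time"])
E
```

```text
{'fx': 424.7917196634452, 'fy': 424.7917196634452, 'cx': 318.9016654354321, 'cy': 236.54988944988312, 'rvec': array([-1.9368,  2.2077,  0.3213]), 'tvec': array([-0.0208,  0.525 ,  0.6008])} [ 0.665  -0.1095  0.4275] 8.5917
```

View pics/w1.png

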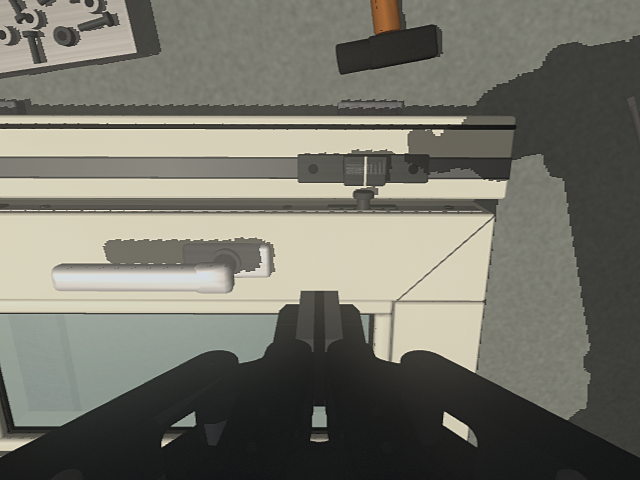

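The handle is locked: its blade lies along the stile at row 278. Keep 2's claw line at (365,168) stands opposite cam 2 at (364,199), so this one is in line. Turning to locked moved the cams towards −y. I'll look at keep 1 next.

```bash
cat >> h.py <<'E'
def wsnap(f):
    c,R,t=cal("wrist"); pic,d=camera("wrist"); cv2.imwrite(f"pics/{f}.png",pic); return c,R,t,pic
def wpt(c,R,t,u,v,z):
    w=ray_z(c,R,t,u,v,z); return np.array([XV@(w[:2]-PIV),YV@(w[:2]-PIV)])
E
python3 - <<'E'
from h import *
import pickle
c,R,t=cal("wrist")
print("cam2",wpt(c,R,t,363.5,199,.075),"claw2",wpt(c,R,t,365.5,168,.087),"strip",wpt(c,R,t,298,168,.071),wpt(c,R,t,428,168,.071))
env.reach(S(.02,.245,.32),down(A0-np.pi/2))
c,R,t,pic=wsnap("w2"); pickle.dump((c,R,t),open("w2.pkl","wb")); print(env.get_state()["time"])
cv2.imwrite("pics/w2c.png",cv2.resize(pic[80:260,200:460],None,fx=3,fy=3,interpolation=cv2.INTER_CUBIC))
E
```

```text
cam2 [ 0.0495 -0.1148] claw2 [ 0.0771 -0.1142] strip [ 0.0748 -0.0596] [ 0.0753 -0.1681]
9.8917
```

View pics/w2c.png

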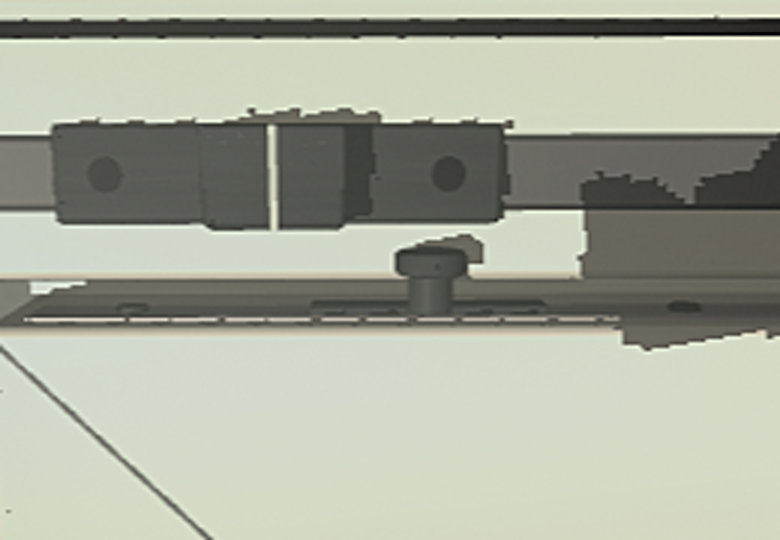

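Enlarged (×3, offset 200,80), the claw line is at (273,178) with the claw spanning columns 203–343. The cam head's middle is at (431,262), so keep 1 must go towards −y (right in the picture).

```bash
python3 - <<'E'
from h import *
import pickle
c,R,t=pickle.load(open("w2.pkl","rb"))
g=lambda u,v,z: wpt(c,R,t,200+(u+.5)/3-.5,80+(v+.5)/3-.5,z)
print("cam",g(431,250,.083),g(431,262,.075),"line",g(273,178,.087),"claw ends",g(203,178,.087),g(343,178,.087))
print("strip",g(53,172,.071),g(503,172,.071),"width",g(280,123,.071),g(280,222,.071))
for y in(.32,.24): print(kin.inverse_kinematics(S(.0745,y,.148),down(A0-np.pi/2)))
E
```

```text
cam [0.0573 0.2252] [0.0535 0.2247] line [0.0744 0.2623] claw ends [0.0744 0.2785] [0.0743 0.2461]
strip [0.0749 0.3169] [0.0748 0.2073] width [0.0864 0.2614] [0.0629 0.2618]
[-0.3473  0.7337 -0.2283  1.4993  0.1901  0.9305 -2.3373]
[-0.2533  0.6783 -0.2158  1.6059  0.1757  0.8765 -2.2402]
```

```bash
python3 - <<'E'
from h import *
import pickle
r=down(A0-np.pi/2); X=.0745
env.reach(S(X,.318,.20),r); env.movel(S(X,.318,.149),.15)
h=env.movel(S(X,.27,.149),.02,stop_force=3.5)
s=env.get_state(); y0=YV@(s["tcp_pos"][:2]-PIV); print(h,y0,s["tcp_pos"],s["force"],s["time"])
if h and .285<y0<.302:
    h=env.movel(S(X,y0-.0360,.149),.03,stop_force=30)
    s=env.get_state(); y1=YV@(s["tcp_pos"][:2]-PIV); print(h,y1-y0,s["force"])
    env.movel(S(X,y1+.02,.149),.15); env.movel(S(X,y1+.02,.25),.25)
    env.reach(S(.02,.235,.32),r)
    c,R,t,pic=wsnap("w3"); pickle.dump((c,R,t),open("w3.pkl","wb")); print(env.get_state()["time"])
    cv2.imwrite("pics/w3c.png",cv2.resize(pic[80:260,200:460],None,fx=3,fy=3,interpolation=cv2.INTER_CUBIC))
E
```

```text
True 0.2919411436294437 [0.6687 0.2638 0.1488] [0.6265 0.781  1.316 ] 12.4
False -0.034999963616680896 [ 1.0562  4.2252 -1.9921]
15.1083
```

View pics/w3c.png

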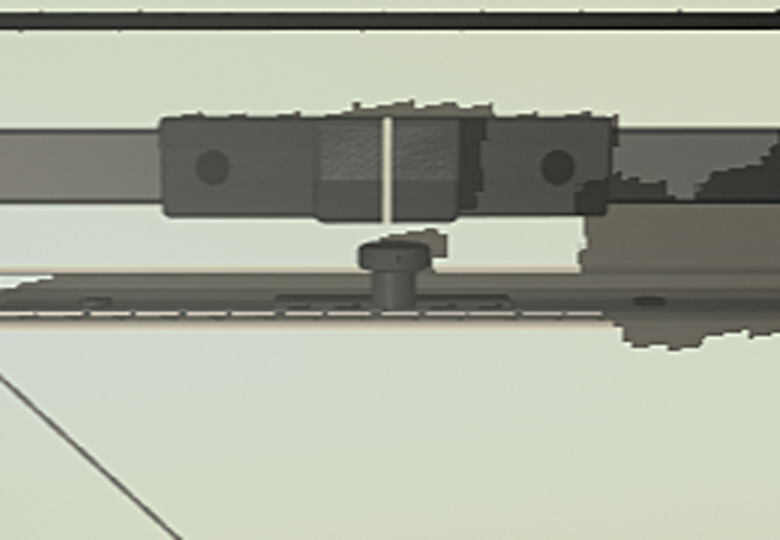

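The claw line is now at column 387 and the cam middle at 394. I'll work out the remaining offset, taking the handle as still locked.

```bash
python3 - <<'E'
from h import *
import pickle
c,R,t=pickle.load(open("w3.pkl","rb"))
g=lambda u,v,z: wpt(c,R,t,200+(u+.5)/3-.5,80+(v+.5)/3-.5,z)
a=g(394,256,.075)
print("cam",a,"line",g(387,170,.087),"strip mid",(g(161,166,.071)+g(611,166,.071))/2)
r=down(A0-np.pi/2)
env.reach(S(.05,.05,.38),r); c,R,t,pic=wsnap("w4"); print(env.get_state()["time"])
E
```

```text
cam [0.0535 0.2248] line [0.0746 0.2269] strip mid [0.0747 0.2268]
15.9667
```

View pics/w4.png

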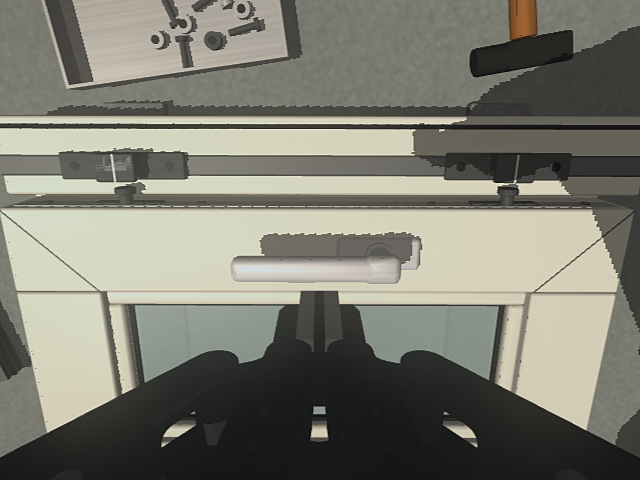

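The claw is 2 mm off its cam, inside the 5 mm limit. In the wide view the handle blade lies parallel to the stile, and both claw lines (113,168) and (517,168) sit symmetrically at their cams (123,195) and (508,195). I'm handing it in.

```bash
python3 -c "
from h import *
print(job.job_done())"
```

```text
the job is handed in; nothing more can be done
None
```

I've handed the job in: the handle is locked, the +y keep is tapped about 35 mm into line (measured 2 mm off its cam), and the other keep, screwdriver and packers were left alone; the judge's verdict wasn't shown.

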